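# Set the straightedge on the magnetic plate and switch the magnet on

## Task

Lay the ribbed steel straightedge flat on the magnetic plate with one long edge flush against the plate's fence along its whole length and neither end overhanging the plate, and let go of it. Then switch the magnet on: turn the bar-grip selector clockwise until it clicks into the position with the long white mark, leaving the straightedge flush. Leave the round dial and the two coils on the bench in front alone.

Things in the scene. Friction and masses are not known exactly. Their poses are not given: they have to be found in the camera images.
- bar: loose steel straightedge, about 0.5 kg: flat base 180 long x 36 wide x 8 mm thick with an upright rib 120 long x 12 wide x 24 mm high along its middle (32 mm high in all). Origin at the centre of the underside, x across the base, y along its length, z up; both ways round are alike
- plate: fixed magnetic work-holding plate, steel with thin brass strips: 120 (x) x 230 (y) x 40 mm high. A fence 14 mm thick stands 9 mm above the plate's top along its whole far (+x) long edge; the fence's inner face looks to -x and lies 46 mm from the origin. Origin at the centre of the underside, z up, y along the fence
- console: fixed dark grey control box 110 x 110 x 70 mm high with the bar-grip selector on its top, in the middle. Origin at the centre of its underside, z up. Seen from above six selector positions are marked in white round the selector, 45 degrees apart, clockwise from the box's -x side: five small dots and, as the fifth mark (on the box's +x side), one long bar; it changes places with the round-dial box
- selector_grip (a point): point on the selector's axis 29 mm above the box's top, the height to grip. The selector is a black disc of 68 mm diameter and 8 mm thick carrying an upright bar grip 64 long x 14 wide x 32 mm high (its top 40 mm above the box); point x lies along the bar grip, whose -x end carries the white pointer line on top and end
- selector (a joint): angle of the selector, rad, growing clockwise seen from above: 0 with the pointer to the box's -x side, detents every 0.785, the long mark at 3.14, one more detent beyond at 3.93, then a stop. It starts in the first or second detent, so one grasp does not reach. About 0.15 N m carries it from detent to detent
- console_b: fixed dark grey box like the other, but with a round black dial (52 mm diameter, 36 mm high on its 68 mm skirt) on top and small dots only; to be left alone. Origin at the centre of its underside
- dial_edge (a point): point at the pointer end of the round dial's top, 25 mm from its axis
- frame_a: loose wound coil, copper between two white cheeks, 60 x 45 x 40 mm high, on the bench at the left; origin at the centre of its underside
- frame_b: a second such coil, on the bench at the right, between the boxes and the robot
There are look-alikes about, which are no part of the job. Leave any pink look-alike of the console alone.

How it is judged (in metres and radians):
On the way, in this order (a step that is already met when the one before it is completed fails the run):
1. the straightedge lies flat on the plate, flush with the fence, let go (x of bar in the frame of plate between 0.0255 and 0.0302 m and y of bar in the frame of plate between -0.027 and 0.027 m and z of bar in the frame of plate between 0.037 and 0.043 m and angle between the y axis of bar and the y axis of plate, either way round below 0.02 rad and angle between bar's own z axis and vertical below 0.03 rad and linear speed of bar below 0.01 m/s and contact force between the fingers and bar below 0.5 N), for 0.2 s.
2. the selector rests in the position with the long mark (value of joint selector between 3.00159 and 3.28159 rad and velocity of joint selector between -0.1 and 0.1 rad/s), for 0.2 s.
At the end, for the whole second after the job is handed in: The straightedge lies flat on the plate (height within 3 mm), its long edge within 2.5 mm of the fence face and parallel to it within 0.02 rad, its centre within 27 mm of the middle of the fence, at rest; the selector rests within 0.14 rad of the long mark (3.14 rad) (all of step 2 and x of bar in the frame of plate between 0.0255 and 0.0302 m and y of bar in the frame of plate between -0.027 and 0.027 m and z of bar in the frame of plate between 0.037 and 0.043 m and angle between the y axis of bar and the y axis of plate, either way round below 0.02 rad and angle between bar's own z axis and vertical below 0.03 rad and linear speed of bar below 0.01 m/s); the robot touches nothing.
It fails at once if the round dial is turned by more than about 20 degrees (distance of dial_edge from where it was at the start of the episode above 0.009 m).
It fails at once if a coil is moved by more than 30 mm (distance of any of frame_a, frame_b from where it was at the start of the episode above 0.03 m).
It also fails if it takes over 64 s, if anything falls off the work surface, if the arm or the gripper's body presses on something with over 40 N, if the wrist force passes 120 N, or if a joint passes its speed limit or range.

## Robot

A 6-joint arm with a two-finger parallel gripper is mounted at the origin on the work surface. World frame = base frame: x ahead of the robot, y to its left, z up, the work surface at z = 0. Lengths are in m, angles in degrees, forces in N, time in s.
With the tool pointing down it reaches from about 0.4 to 0.825 m from the base axis. Payload 7 kg.
Tool frame: the origin (TCP) lies on the centre line of the jaws, within the pads' length; the fingertips stand 19 mm ahead of it and the grasp point (between the pads) is the TCP (r.tips_ahead is the distance from the TCP to the fingertips, in m); z points along the fingers, y is the line along which they close (so a half turn about z gives the same grasp; the last joint's range is limited). The gripper opens to 88 mm and grips with 3 to 60 N. Pads are 19 mm wide; open, the fingers measure 130 mm over their backs; the gripper's body (78 mm by 193 mm) begins 47 mm behind the grasp point.
Start: joints at [-51.045, 20.546, 0.682, 0, -70.136, -16.507], TCP at [0.258, -0.624, 0.246] pointing down, gripper open.
Joint ranges: [-176.03, 176.03], [-82.01, 121.73], [-58.28, 71.71], [-173.87, 95.51], [-174.79, -0.11], [-173.66, 173.66]. Speed limits (degrees/s): [136.94, 136.94, 172.46, 180, 180, 180].

## Interface

Orientations are given as [roll, pitch, yaw] about the fixed x, y, z axes, in that order (R = Rz(yaw) Ry(pitch) Rx(roll)).
In Python, from plant import r, viewer, close_job gives the robot as it stands. The module is installed in compiled form; this text tells all that it offers.
- The arm moves only by the tool arm_command, never from a script. Its arguments are lists of equal length, an entry for each row: "travel": the shift along the world's x, y, z scaled (see below), a list of three; "delta_rot": the turn, a rotation vector about the world's x, y, z scaled (see below), a list of three. In form: {"travel": [[dx, dy, dz], ...], "delta_rot": [[rx, ry, rz], ...]}. A call has 1 to 20 rows; each row is the pose to reach, as a shift and turn from the pose commanded when the call began; what a row does not reach only later rows make up. The controller multiplies each number of a shift by 0.5 m and each number of a turn by 90 degrees. A row lasts 1/8 s, in which the tool goes at most 62.5 mm and 10.7 degrees, less where a joint would pass 70% of its speed; a pose out of reach is approached as far as the arm can. A call with a number of a shift or a turn outside -1 to 1 is refused whole. A call with a gripper value outside its range is refused whole. "grip" is the opening, from 0 (shut) to 1 (fully open), set as the call begins (left out, the last holds). The fingers move at their own pace and stop on an object; "newtons" is the grip in N (left out, the last holds). Time passes only in rows, so rows that repeat a pose let the fingers close. It gives the time, the measured TCP pose, the force, the opening and the grip force at its end, in the units of the state.
- r.get_state(): the state, without advancing time (a new reading comes with each control period).
- viewer.capture(name): name is "scene" or "top"; returns a dict with "img" (384x512x3 uint8, red, green, blue), "camera_matrix" (3x3 intrinsics, pixels), "R" (3x3) and "t" (3): a world point X has camera coordinates R X + t. Camera axes: x right, y down, z forward; pixel columns grow to the right and rows downward; lengths in m; the calibration is good to about 2 mm. A picture is of the moment at which its call begins. There is no depth.
- close_job(): hands the job in; it is judged then, once.
The state is a dict: "time_s": time; "joints": joint angles; "qd": joint speeds; "joint_torque": joint torques, N m; "tcp_pos": TCP position; "eef_rot": TCP orientation; "contact_force": force on the tool from outside, world axes, zero at the start; "moment": the same for the moment, N m; "gripper_width": finger opening in m; "gripper_force": force on a finger pad.
Only numpy, scipy, OpenCV 4.12 (cv2) and the standard library are available. Lean on these libraries where they do the work, as an engineer would, in place of code of your own. Each camera call takes 0.05 s, during which the arm holds its last target. There are 200 camera calls.

## Working session

There is one attempt and no reset: what is moved stays moved. The work goes in short steps, Python scripts to look and compute and a tool call to move; the robot and the scene stay as the last step left them, time stands still between calls to the robot, and variables do not carry over. Pictures are saved under pics/ and viewed, at most 10 in all, crops included, and the job is handed in when it is done.

Besides the shell and the picture viewer there is one more tool, called after "Emit:" by a JSON object that holds its "op" and its "data", one argument or row to a line. arm_command: Moves the arm, as the interface text tells. Shifts and turns lie within -1 to 1; 1 stands for 0.5 m of shift or 90 degrees of turn. Its arguments: {"type":"object","properties":{"travel":{"type":"array"},"delta_rot":{"type":"array"},"grip":{"type":"number"},"newtons":{"type":"number"}},"required":["travel","delta_rot"]}

```bash
mkdir -p pics; python3 - <<'E'
from plant import r,viewer
import cv2,pickle
for n in("top","scene"):
    d=viewer.capture(n); pickle.dump(d,open(n+".pkl","wb"))
    cv2.imwrite(f"pics/{n}0.png",cv2.resize(d["img"][:,:,::-1],(768,576),interpolation=cv2.INTER_CUBIC))
    print(n,d["camera_matrix"],d["R"],d["t"])
print(r.get_state())
E
```

```text
top [[376.23806435   0.         255.14345347]
 [  0.         376.23806435 190.67409128]
 [  0.           0.           1.        ]] [[-3.37901827e-03 -9.99792669e-01  2.00798703e-02]
 [-9.81376574e-01 -5.41225701e-04 -1.92093017e-01]
 [ 1.92064058e-01 -2.03550001e-02 -9.81171275e-01]] [-0.01821278  0.54272294  1.00210113]
scene [[408.56202632   0.         256.14588577]
 [  0.         408.56202632 199.59404432]
 [  0.           0.           1.        ]] [[ 0.22562418  0.97416731 -0.00958044]
 [ 0.72338875 -0.17411274 -0.66812683]
 [-0.6525354   0.14381519 -0.74398572]] [-0.10384747 -0.31601426  1.58879811]
{'time_s': 0.1, 'joints': array([-5.10432890e+01,  2.05879268e+01,  6.37585409e-01, -1.62154365e-02,
       -7.01342588e+01, -1.65060365e+01]), 'qd': array([-0.03983658, -0.11164313,  0.15948849,  0.12961392, -0.08086766,
       -0.07330497]), 'joint_torque': array([-1.53244306e-03, -5.84162021e+01,  2.93754458e+01,  7.01560602e+00,
        1.02070600e-02, -4.16444470e-05]), 'tcp_pos': array([ 0.25757814, -0.62348027,  0.24470348]), 'eef_rot': array([ 1.79914555e+02, -9.42231076e-03, -1.57554840e+02]), 'contact_force': array([-0.61206498, -0.39675868,  0.16706912]), 'moment': array([-0.00123605, -0.05661349, -0.01440373]), 'gripper_force': 0.0, 'gripper_width': 0.08746382071033641}
```

View pics/top0.png

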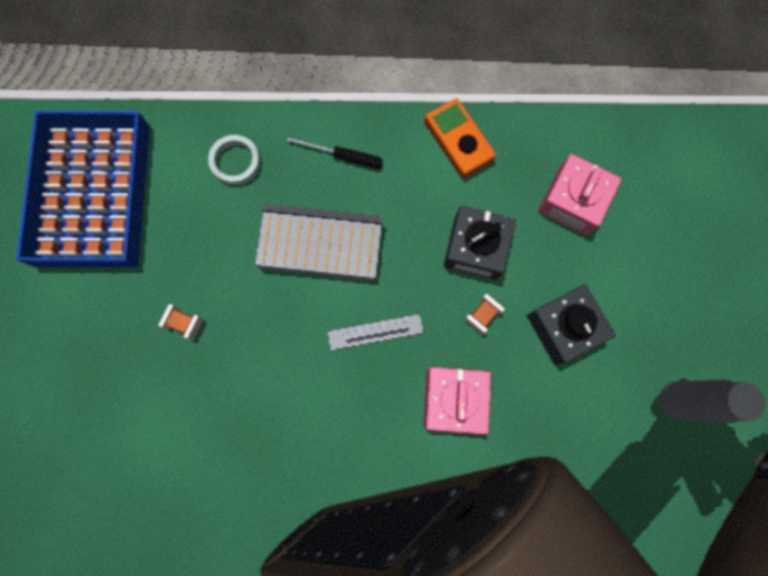

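View pics/scene0.png

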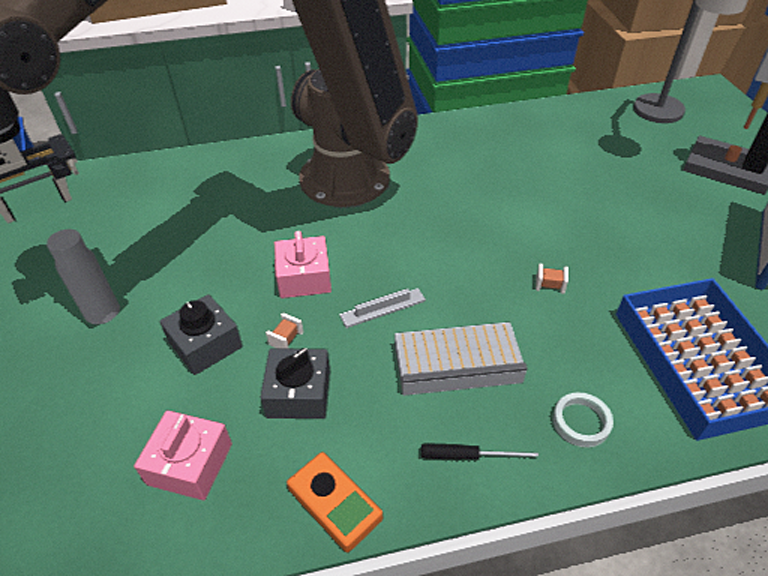

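The images show these candidates for the selector box:
- The dark box with the bar grip at top (480,242) / scene (296,382). It is dark grey, has a bar grip and a long white mark, so it fits.
- The dark box with the round dial at top (572,325), to be left alone.
- Pink look-alikes at top (582,195) and (459,401), to be left alone.

The plate is at top (320,243), the bar at (376,332), and the coils at (180,322) and (485,314). I'll confirm the selector box in an enlarged crop.

```bash
python3 - <<'E'
import cv2,pickle
t=pickle.load(open("top.pkl","rb"))["img"][:,:,::-1]; s=pickle.load(open("scene.pkl","rb"))["img"][:,:,::-1]
# crop top cols165-365 rows130-240 x4
cv2.imwrite("pics/ct.png",cv2.resize(t[125:240,165:365],None,fx=4,fy=4,interpolation=cv2.INTER_CUBIC))
cv2.imwrite("pics/cs.png",cv2.resize(s[185:285,165:365],None,fx=4,fy=4,interpolation=cv2.INTER_CUBIC))
E
```

```text
(no output)
```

View pics/ct.png

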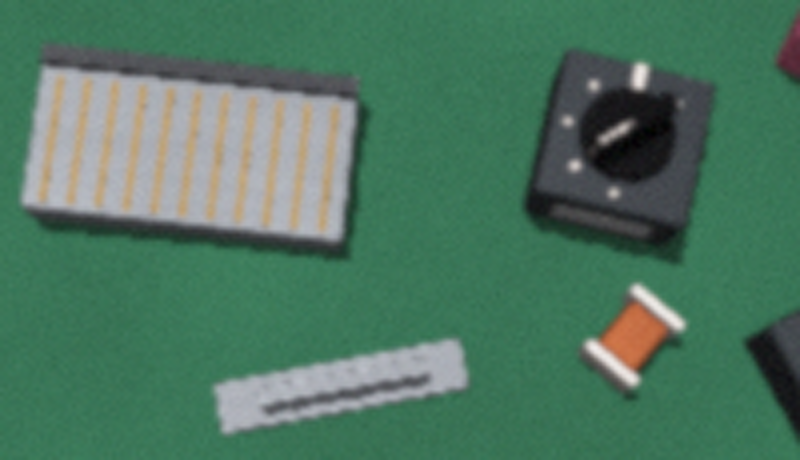

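View pics/cs.png

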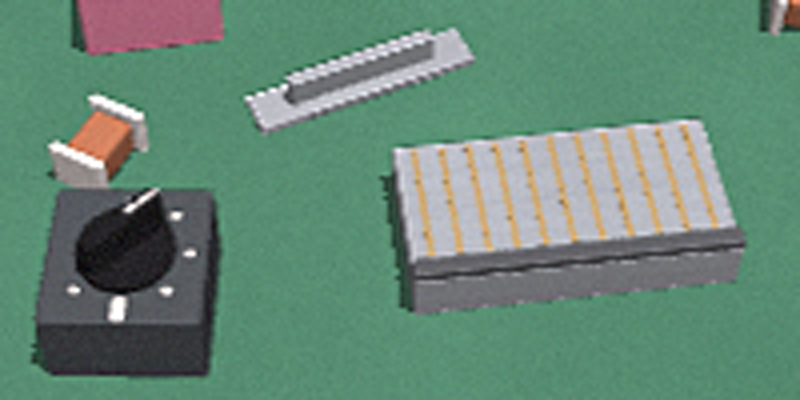

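The crop confirms it: the dark box with the bar grip and the long white mark at crop (640,75). The pointer end, about (598,143), aims at dot 2 (574,166). The selector is therefore at about 0.785 and needs 135° more clockwise. Next I'll fit the poses.

```bash
cat > fit.py <<'E'
import numpy as np,pickle
from scipy.optimize import least_squares
C={n:pickle.load(open(n+".pkl","rb")) for n in("top","scene")}
OFF={"top":(165,125),"scene":(165,185)}
def proj(c,X):
    p=(C[c]["R"]@np.asarray(X).T).T+C[c]["t"]; p=p@C[c]["camera_matrix"].T
    return p[:,:2]/p[:,2:]
def fit(obs,x0,free_z=False):
    def res(q):
        c,s=np.cos(q[2]),np.sin(q[2]);o=[]
        for cam,L in obs.items():
            P=np.array([l[:3] for l in L]); m=(np.array([l[3:] for l in L])+.5)/4-.5+OFF[cam]
            W=np.c_[q[0]+c*P[:,0]-s*P[:,1],q[1]+s*P[:,0]+c*P[:,1],P[:,2]]
            o.append(proj(cam,W)-m)
        return np.vstack(o)
    f=least_squares(lambda q:res(q).ravel(),x0,loss="soft_l1")
    print(np.round(f.x[:2],4),"yaw",round(np.degrees(f.x[2]),2)); print(np.round(res(f.x),1).tolist())
    return f.x
E
python3 - <<'E'
from fit import *
plate={"top":[(-.06,.115,.04,23,207),(-.06,-.115,.04,342,243),(.046,.115,.04,45,67),(.046,-.115,.04,358,98),(.06,.115,.049,43,44),(.06,-.115,.049,357,77)],
"scene":[(-.06,-.115,.04,393,150),(-.06,.115,.04,705,121),(.046,-.115,.049,412,264),(.046,.115,.049,737,229),(.06,-.115,0,416,312),(.06,.115,0,742,280)]}
bar={"top":[(.018,.09,.008,215,385),(-.018,.09,.008,222,434),(-.018,-.09,.008,467,387),(.018,-.09,.008,460,340)],
"scene":[(-.018,-.09,.008,245,98),(.018,-.09,.008,266,130),(.018,.09,.008,473,57),(-.018,.09,.008,455,29)]}
a=.055
con={"top":[(a,a,.07,570,52),(a,-a,.07,714,87),(-a,a,.07,530,195),(-a,-a,.07,680,230)],
"scene":[(-a,-a,.07,60,188),(-a,a,.07,216,188),(a,a,.07,212,325),(a,-a,.07,38,325)]}
for n,o,x in(("plate",plate,(.6,.1,0)),("bar",bar,(.5,0,0)),("con",con,(.6,-.1,0))):
    print(n);fit(o,x);
    for k in o: print(k,end=" ");fit({k:o[k]},x)
E
```

```text
plate
[0.6341 0.1036] yaw -6.21
[[-0.9, -0.1], [-0.3, -0.5], [-0.9, -0.5], [-0.3, 0.2], [-0.3, -0.4], [0.5, -0.1], [-0.4, -0.4], [-1.3, -0.8], [-0.1, -0.9], [0.9, -0.8], [-0.6, 1.3], [-1.8, 0.7]]
top [0.6334 0.1024] yaw -6.06
[[-0.4, 0.2], [0.2, -0.4], [-0.6, -0.2], [0.0, 0.3], [0.0, -0.0], [0.8, 0.0]]
scene [0.6354 0.1049] yaw -6.51
[[0.2, -0.3], [-0.5, -0.4], [0.3, -0.8], [1.5, -0.3], [-0.2, 1.4], [-1.2, 1.2]]
bar
[ 0.4621 -0.0045] yaw 10.72
[[-0.4, -0.0], [0.0, 0.0], [0.4, 0.0], [-0.4, -0.4], [0.1, -0.2], [-0.9, -0.0], [0.3, 0.2], [-0.2, -0.4]]
top [ 0.4619 -0.0049] yaw 10.51
[[-0.3, -0.1], [0.1, 0.0], [0.5, 0.2], [-0.2, -0.2]]
scene [ 0.4625 -0.004 ] yaw 11.14
[[0.3, 0.0], [-0.6, 0.2], [0.4, 0.1], [-0.1, -0.4]]
con
[ 0.6305 -0.2016] yaw -13.68
[[-2.1, -1.3], [-0.3, -1.2], [-0.3, -0.5], [0.8, -0.1], [-0.2, -0.5], [0.4, -0.4], [-1.7, -0.9], [-0.5, -1.1]]
top [ 0.6282 -0.2026] yaw -14.81
[[-1.3, -0.8], [0.4, 0.1], [-0.2, -0.2], [0.7, 1.0]]
scene [ 0.6333 -0.2005] yaw -12.68
[[-0.1, 0.4], [0.6, 0.0], [-0.7, -0.4], [0.3, 0.0]]
```

Poses agree across both cameras to about 2 mm:
- plate: (0.634, 0.1036), yaw −6.2°
- bar: (0.462, −0.0045), yaw 10.7°
- console: (0.6305, −0.2015), yaw −13.7°

I'm moving to above the bar now.

Emit:
{"op": "arm_command", "data": {
  "travel": [
    [0.04,0.1,0],
    [0.08,0.2,0],
    [0.12,0.3,0],
    [0.16,0.4,0],
    [0.2,0.5,0],
    [0.24,0.6,0],
    [0.28,0.7,0],
    [0.32,0.8,0],
    [0.36,0.9,0],
    [0.4,0.96,0],
    [0.408,0.96,0],
    [0.408,0.96,0]
  ],
  "delta_rot": [
    [0,0,0.087],
    [0,0,0.174],
    [0,0,0.261],
    [0,0,0.348],
    [0,0,0.435],
    [0,0,0.522],
    [0,0,0.609],
    [0,0,0.696],
    [0,0,0.783],
    [0,0,0.869],
    [0,0,0.869],
    [0,0,0.869]
  ],
  "grip": 0.6,
  "newtons": 20
}}

```text
time_s: 1.6
tcp_pos: [0.4616, -0.1438, 0.2452]
eef_rot: [180.0, 0.0, -79.4]
contact_force: [0.6, -1.0, 0.3]
gripper_width: 0.0524
gripper_force: 0.0
```

Emit:
{"op": "arm_command", "data": {
  "travel": [
    [0,0.09,0],
    [0,0.19,0],
    [0,0.279,0],
    [0,0.279,-0.1],
    [0,0.279,-0.2],
    [0,0.279,-0.3],
    [0,0.279,-0.35],
    [0,0.279,-0.39],
    [0,0.279,-0.428],
    [0,0.279,-0.428],
    [0,0.279,-0.428]
  ],
  "delta_rot": [
    [0,0,0],
    [0,0,0],
    [0,0,0],
    [0,0,0],
    [0,0,0],
    [0,0,0],
    [0,0,0],
    [0,0,0],
    [0,0,0],
    [0,0,0],
    [0,0,0]
  ]
}}

```text
time_s: 2.98
tcp_pos: [0.462, -0.0048, 0.0321]
eef_rot: [-180.0, -0.0, -79.4]
contact_force: [1.2, -1.3, 0.7]
gripper_width: 0.0525
gripper_force: 0.0
```

Emit:
{"op": "arm_command", "data": {
  "travel": [
    [0,0,0],
    [0,0,0],
    [0,0,0],
    [0,0,0],
    [0,0,0],
    [0,0,0],
    [0,0,0],
    [0,0,0]
  ],
  "delta_rot": [
    [0,0,0],
    [0,0,0],
    [0,0,0],
    [0,0,0],
    [0,0,0],
    [0,0,0],
    [0,0,0],
    [0,0,0]
  ],
  "grip": 0,
  "newtons": 25
}}

```text
time_s: 3.98
tcp_pos: [0.4618, -0.0042, 0.0317]
eef_rot: [-180.0, 0.0, -79.3]
contact_force: [-0.3, 0.9, 3.5]
gripper_width: 0.0116
gripper_force: 25.0
```

Emit:
{"op": "arm_command", "data": {
  "travel": [
    [0,0,0.03],
    [0,0,0.1],
    [0,0,0.2],
    [0.08,0.045,0.2],
    [0.16,0.09,0.2],
    [0.24,0.135,0.2],
    [0.32,0.18,0.2],
    [0.38,0.212,0.2],
    [0.38,0.212,0.2],
    [0.38,0.212,0.2]
  ],
  "delta_rot": [
    [0,0,0],
    [0,0,0],
    [0,0,0],
    [0,0,-0.04],
    [0,0,-0.08],
    [0,0,-0.12],
    [0,0,-0.16],
    [0,0,-0.187],
    [0,0,-0.187],
    [0,0,-0.187]
  ]
}}

```text
time_s: 5.22
tcp_pos: [0.6502, 0.1012, 0.1298]
eef_rot: [179.8, -0.1, -96.2]
contact_force: [-0.4, -0.3, -4.7]
gripper_width: 0.0116
gripper_force: 25.0
```

```bash
python3 - <<'E'
from plant import r,viewer
import cv2
d=viewer.capture("scene")["img"][:,:,::-1];t=viewer.capture("top")["img"][:,:,::-1]
f=lambda a:cv2.resize(a,(800,300),interpolation=cv2.INTER_CUBIC)
cv2.imwrite("pics/lift.png",cv2.vconcat([f(d[200:275,190:390]),f(t[110:185,130:330])]))
s=r.get_state();print(s["joints"],s["tcp_pos"],s["contact_force"],s["gripper_width"])
E
```

```text
[ 2.57587378e+01  2.40710443e+01 -9.76090584e+00 -2.41333882e-02
 -5.62727841e+01 -3.19273228e+01] [0.65049224 0.1010606  0.1308642 ] [-0.38438485 -0.15855604 -4.60580488] 0.01207620875455785
```

View pics/lift.png

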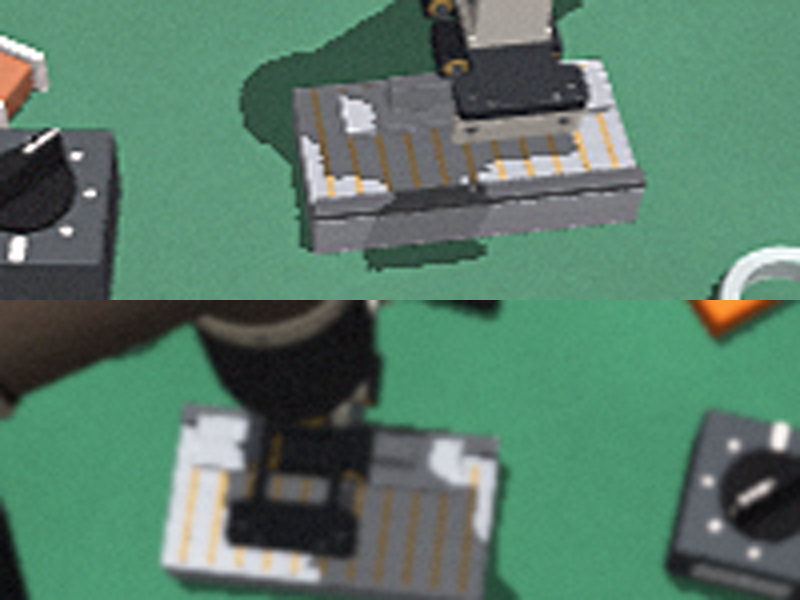

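Emit:
{"op": "arm_command", "data": {
  "travel": [
    [0,0,-0.04],
    [0,0,-0.08],
    [0,0,-0.1],
    [0,0,-0.11],
    [0,0,-0.116],
    [0,0,-0.12],
    [0,0,-0.121],
    [0,0,-0.121]
  ],
  "delta_rot": [
    [0,0,0],
    [0,0,0],
    [0,0,0],
    [0,0,0],
    [0,0,0],
    [0,0,0],
    [0,0,0],
    [0,0,0]
  ]
}}

```text
time_s: 6.32
tcp_pos: [0.652, 0.1018, 0.0718]
eef_rot: [-180.0, 0.0, -96.2]
contact_force: [-1.5, -0.2, -0.7]
gripper_width: 0.0119
gripper_force: 25.0
```

Emit:
{"op": "arm_command", "data": {
  "travel": [
    [0.004,-0.0004,0],
    [0.008,-0.0009,0],
    [0.011,-0.0012,0],
    [0.014,-0.0015,0],
    [0.016,-0.0017,0],
    [0.016,-0.0017,0],
    [0.016,-0.0017,0]
  ],
  "delta_rot": [
    [0,0,0],
    [0,0,0],
    [0,0,0],
    [0,0,0],
    [0,0,0],
    [0,0,0],
    [0,0,0]
  ]
}}

```text
time_s: 7.2
tcp_pos: [0.6599, 0.1008, 0.0717]
eef_rot: [-180.0, -0.0, -96.2]
contact_force: [-5.4, 0.0, 5.4]
gripper_width: 0.0121
gripper_force: 25.0
```

Emit:
{"op": "arm_command", "data": {
  "travel": [
    [0.001,-0.0001,0],
    [0.002,-0.0002,0],
    [0.003,-0.0003,0],
    [0.003,-0.0003,0]
  ],
  "delta_rot": [
    [0,0,0],
    [0,0,0],
    [0,0,0],
    [0,0,0]
  ]
}}

```text
time_s: 7.7
tcp_pos: [0.6613, 0.1006, 0.0717]
eef_rot: [-180.0, -0.0, -96.2]
contact_force: [-5.7, 0.5, 5.8]
gripper_width: 0.0116
gripper_force: 25.0
```

Not yet at the fence; friction is about 5 N. I'll keep going.

Emit:
{"op": "arm_command", "data": {
  "travel": [
    [0.001,-0.0001,0],
    [0.002,-0.0002,0],
    [0.003,-0.0003,0],
    [0.003,-0.0003,0]
  ],
  "delta_rot": [
    [0,0,0],
    [0,0,0],
    [0,0,0],
    [0,0,0]
  ]
}}

```text
time_s: 8.2
tcp_pos: [0.6619, 0.1006, 0.0717]
eef_rot: [179.9, -0.0, -96.2]
contact_force: [-9.2, 2.1, 9.1]
gripper_width: 0.0117
gripper_force: 25.0
```

Emit:
{"op": "arm_command", "data": {
  "travel": [
    [0,0,0],
    [0,0,0],
    [0,0,0.001],
    [0,0,0.002],
    [0,0,0.002],
    [0,0,0.002]
  ],
  "delta_rot": [
    [0,0,0],
    [0,0,0],
    [0,0,0],
    [0,0,0],
    [0,0,0],
    [0,0,0]
  ],
  "grip": 0.25
}}

```text
time_s: 8.95
tcp_pos: [0.6627, 0.1005, 0.072]
eef_rot: [-180.0, -0.0, -96.2]
contact_force: [-0.2, 0.0, -0.0]
gripper_width: 0.0219
gripper_force: 0.0
```

Emit:
{"op": "arm_command", "data": {
  "travel": [
    [0.003,-0.0003,0],
    [0.006,-0.0006,0],
    [0.008,-0.0009,0],
    [0.009,-0.001,0],
    [0.009,-0.001,0],
    [0.009,-0.001,0]
  ],
  "delta_rot": [
    [0,0,0],
    [0,0,0],
    [0,0,0],
    [0,0,0],
    [0,0,0],
    [0,0,0]
  ]
}}

```text
time_s: 9.7
tcp_pos: [0.6668, 0.1, 0.0719]
eef_rot: [180.0, -0.0, -96.2]
contact_force: [-3.6, 1.0, 0.7]
gripper_width: 0.022
gripper_force: 1.7
```

Emit:
{"op": "arm_command", "data": {
  "travel": [
    [0.001,-0.0001,0],
    [0.002,-0.0002,0],
    [0.003,-0.0003,0],
    [0.003,-0.0003,0]
  ],
  "delta_rot": [
    [0,0,0],
    [0,0,0],
    [0,0,0],
    [0,0,0]
  ]
}}

```text
time_s: 10.2
tcp_pos: [0.6669, 0.0999, 0.0719]
eef_rot: [179.8, -0.0, -96.2]
contact_force: [-9.5, 4.0, 5.6]
gripper_width: 0.0217
gripper_force: 4.8
```

It's stopped against the fence at bar x ≈ 0.662, as predicted. One more nudge, then I'll back off, lift and check.

Emit:
{"op": "arm_command", "data": {
  "travel": [
    [0.001,-0.0001,0],
    [0.002,-0.0002,0],
    [0.002,-0.0002,0]
  ],
  "delta_rot": [
    [0,0,0],
    [0,0,0],
    [0,0,0]
  ]
}}

```text
time_s: 10.58
tcp_pos: [0.6669, 0.0999, 0.0719]
eef_rot: [179.7, -0.0, -96.2]
contact_force: [-12.7, 4.6, 9.1]
gripper_width: 0.0219
gripper_force: 6.7
```

Emit:
{"op": "arm_command", "data": {
  "travel": [
    [-0.004,0.0004,0],
    [-0.01,0.001,0],
    [-0.014,0.0015,0],
    [-0.014,0.0015,0],
    [-0.014,0.0015,0.03],
    [-0.014,0.0015,0.1],
    [-0.014,0.0015,0.2],
    [-0.014,-0.08,0.26],
    [-0.014,-0.16,0.26],
    [-0.014,-0.26,0.26],
    [-0.014,-0.36,0.26],
    [-0.014,-0.46,0.26]
  ],
  "delta_rot": [
    [0,0,0],
    [0,0,0],
    [0,0,0],
    [0,0,0],
    [0,0,0],
    [0,0,0],
    [0,0,0],
    [0,0,0],
    [0,0,0.1],
    [0,0,0.2],
    [0,0,0.3],
    [0,0,0.4]
  ]
}}

```text
time_s: 12.08
tcp_pos: [0.6629, -0.1319, 0.2036]
eef_rot: [-179.9, -0.1, -59.9]
contact_force: [0.8, 0.5, 0.2]
gripper_width: 0.0221
gripper_force: 0.0
```

```bash
python3 - <<'E'
from plant import r,viewer
import cv2,pickle
o=[]
for n,(r0,c0) in(("top",(125,165)),("scene",(200,250))):
    d=viewer.capture(n);pickle.dump(d,open(n+"1.pkl","wb"))
    o.append(cv2.resize(d["img"][r0:r0+75,c0:c0+133,::-1],(532,300),interpolation=cv2.INTER_CUBIC))
cv2.imwrite("pics/placed.png",cv2.vconcat(o))
s=r.get_state();print(s["joints"],s["tcp_pos"],s["eef_rot"])
E
```

```text
[ 5.01117684e+00  2.21382120e+01 -2.59136445e+00  5.24298724e-02
 -6.52265017e+01  2.48667426e+01] [ 0.66244365 -0.13474879  0.20322663] [-1.79980184e+02 -6.16722866e-02 -6.01001397e+01]
```

View pics/placed.png

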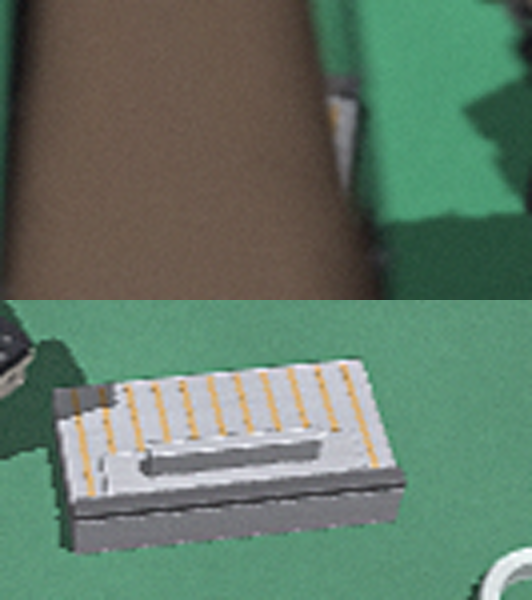

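The scene view shows the bar on the plate with its rib at (150–322, 455), its far edge against the fence and inside both ends. Next I'll refine the selector axis using the opposite dots 2 and 6.

```bash
python3 - <<'E'
from fit import *
def ray(c,p,z):
    u=(np.array(p)+.5)/4-.5+OFF[c]; K,R,t=C[c]["camera_matrix"],C[c]["R"],C[c]["t"]
    d=R.T@np.linalg.solve(K,[*u,1]); o=-R.T@t; return (o+d*(z-o[2])/d[2])[:2]
for c,a,b in(("top",(574,166),(681,103)),("scene",(176,215),(73,290))):
    A,B=ray(c,a,.07),ray(c,b,.07); print(c,(A+B)/2,np.linalg.norm(A-B),np.degrees(np.arctan2(*(A-B)[::-1])))
print("pointer", ray("top",(598,143),.11),ray("top",(635,122),.11), ray("scene",(160,190),.11),ray("scene",(124,212),.11))
E
```

```text
top [ 0.63255046 -0.20596496] 0.09003246001618376 120.82648885898546
scene [ 0.63027009 -0.20435814] 0.08760075132821149 120.82934281091795
pointer [ 0.61495284 -0.17737677] [ 0.6297353  -0.20301782] [ 0.61531772 -0.17467338] [ 0.62776265 -0.20019176]
```

Emit:
{"op": "arm_command", "data": {
  "travel": [
    [-0.02,-0.05,0],
    [-0.045,-0.1,0],
    [-0.064,-0.146,0],
    [-0.064,-0.146,0],
    [-0.064,-0.146,0],
    [-0.064,-0.146,0],
    [-0.064,-0.146,-0.06],
    [-0.064,-0.146,-0.12],
    [-0.064,-0.146,-0.16],
    [-0.064,-0.146,-0.18],
    [-0.064,-0.146,-0.195],
    [-0.064,-0.146,-0.203],
    [-0.064,-0.146,-0.203],
    [-0.064,-0.146,-0.203]
  ],
  "delta_rot": [
    [0,0,0.013],
    [0,0,0.013],
    [0,0,0.013],
    [0,0,0.013],
    [0,0,0.013],
    [0,0,0.013],
    [0,0,0.013],
    [0,0,0.013],
    [0,0,0.013],
    [0,0,0.013],
    [0,0,0.013],
    [0,0,0.013],
    [0,0,0.013],
    [0,0,0.013]
  ],
  "grip": 0.6
}}

```text
time_s: 13.92
tcp_pos: [0.6311, -0.2033, 0.1012]
eef_rot: [-180.0, -0.0, -59.0]
contact_force: [0.3, 0.0, -1.0]
gripper_width: 0.0526
gripper_force: 0.0
```

Emit:
{"op": "arm_command", "data": {
  "travel": [
    [0,0,0],
    [0,0,0],
    [0,0,0],
    [0,0,0],
    [0,0,0],
    [0,0,0]
  ],
  "delta_rot": [
    [0,0,0],
    [0,0,0],
    [0,0,0],
    [0,0,0],
    [0,0,0],
    [0,0,0]
  ],
  "grip": 0,
  "newtons": 20
}}

```text
time_s: 14.68
tcp_pos: [0.6305, -0.2034, 0.1005]
eef_rot: [180.0, 0.0, -59.0]
contact_force: [-1.1, -0.1, 0.8]
gripper_width: 0.0141
gripper_force: 20.0
```

Emit:
{"op": "arm_command", "data": {
  "travel": [
    [0,0,0],
    [0,0,0],
    [0,0,0],
    [0,0,0],
    [0,0,0],
    [0,0,0],
    [0,0,0],
    [0,0,0],
    [0,0,0],
    [0,0,0],
    [0,0,0],
    [0,0,0],
    [0,0,0],
    [0,0,0],
    [0,0,0],
    [0,0,0],
    [0,0,0]
  ],
  "delta_rot": [
    [0,0,-0.05],
    [0,0,-0.12],
    [0,0,-0.19],
    [0,0,-0.26],
    [0,0,-0.33],
    [0,0,-0.4],
    [0,0,-0.47],
    [0,0,-0.54],
    [0,0,-0.61],
    [0,0,-0.68],
    [0,0,-0.75],
    [0,0,-0.82],
    [0,0,-0.89],
    [0,0,-0.95],
    [0,0,-1],
    [0,0,-1],
    [0,0,-1]
  ]
}}

```text
time_s: 16.8
tcp_pos: [0.6323, -0.2037, 0.1006]
eef_rot: [-179.9, 0.1, -149.0]
contact_force: [5.5, -3.0, -4.6]
gripper_width: 0.0138
gripper_force: 20.0
```

```bash
python3 - <<'E'
from plant import r
s=r.get_state();print(s["joints"],s["tcp_pos"],s["eef_rot"],s["contact_force"],s["moment"],s["gripper_width"])
E
```

```text
[-1.05477710e+00  2.61244011e+01 -1.09422939e+01  5.37973847e-02
 -5.27693140e+01 -5.79663921e+01] [ 0.63231272 -0.20374265  0.10061265] [-1.79876632e+02  1.16241677e-01 -1.48988557e+02] [ 5.53510577 -2.9923261  -4.5818107 ] [-1.44372134 -1.73422884 -0.06378382] 0.013777585890649265
```

Emit:
{"op": "arm_command", "data": {
  "travel": [
    [0,0,0],
    [0,0,0],
    [0,0,0],
    [0,0,0],
    [0,0,0],
    [0,0,0],
    [0,0,0],
    [0,0,0],
    [0,0,0],
    [0,0,0]
  ],
  "delta_rot": [
    [0,0,-0.05],
    [0,0,-0.12],
    [0,0,-0.19],
    [0,0,-0.26],
    [0,0,-0.33],
    [0,0,-0.4],
    [0,0,-0.46],
    [0,0,-0.5],
    [0,0,-0.5],
    [0,0,-0.5]
  ]
}}

```text
time_s: 18.05
tcp_pos: [0.6324, -0.2047, 0.1006]
eef_rot: [-179.9, 0.2, 166.0]
contact_force: [5.7, -8.1, -6.0]
gripper_width: 0.014
gripper_force: 20.0
```

Emit:
{"op": "arm_command", "data": {
  "travel": [
    [0,0,0],
    [0,0,0],
    [0,0,0],
    [0,0,0],
    [0,0,0],
    [0,0,0],
    [0,0,0.03],
    [0,0,0.1],
    [0,0,0.2],
    [-0.05,-0.1,0.3],
    [-0.1,-0.2,0.3],
    [-0.15,-0.3,0.3],
    [-0.2,-0.4,0.3],
    [-0.25,-0.5,0.3],
    [-0.25,-0.5,0.3],
    [-0.25,-0.5,0.3]
  ],
  "delta_rot": [
    [0,0,0],
    [0,0,0],
    [0,0,0],
    [0,0,0],
    [0,0,0],
    [0,0,0],
    [0,0,0],
    [0,0,0],
    [0,0,0],
    [0,0,0],
    [0,0,0],
    [0,0,0],
    [0,0,0],
    [0,0,0],
    [0,0,0],
    [0,0,0]
  ],
  "grip": 0.6
}}

```text
time_s: 20.05
tcp_pos: [0.5056, -0.4534, 0.2514]
eef_rot: [-180.0, 0.0, 165.9]
contact_force: [-0.3, 0.3, 0.3]
gripper_width: 0.0526
gripper_force: 0.0
```

```bash
python3 - <<'E'
from plant import r,viewer
import cv2,pickle
o=[]
for n,(r0,c0) in(("top",(125,165)),("scene",(200,165))):
    d=viewer.capture(n);pickle.dump(d,open(n+".pkl","wb"))
    o.append(cv2.resize(d["img"][r0:r0+75,c0:c0+200,::-1],(800,300),interpolation=cv2.INTER_CUBIC))
cv2.imwrite("pics/end.png",cv2.vconcat(o))
s=r.get_state();print(s["time_s"],s["tcp_pos"],s["contact_force"])
E
```

```text
20.15 [ 0.50626622 -0.45244347  0.25113981] [-0.067694    0.25989158  0.10204784]
```

View pics/end.png

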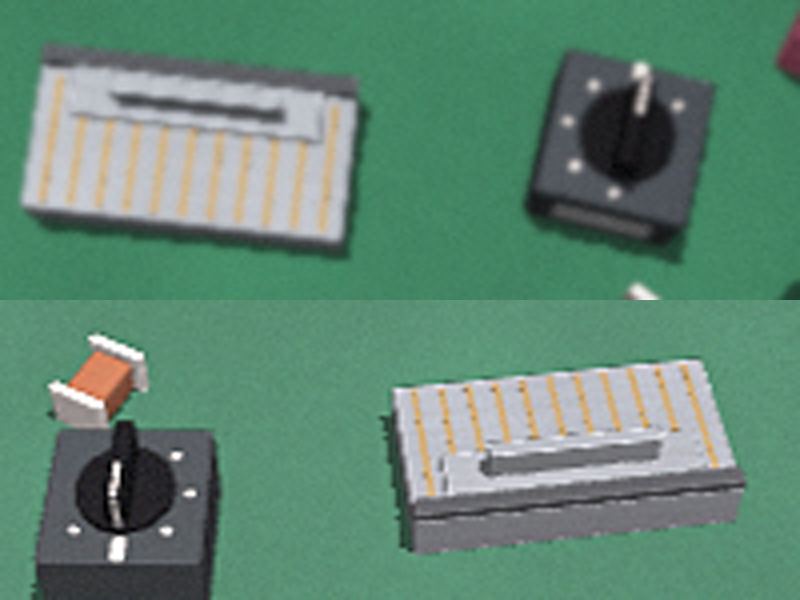

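The pointer is on the long white mark: top (640,75–110), scene (117,470–548). The bar lies along the fence from (70,68) to (322,137), nearly centred. Nothing is touching the robot, so I'm handing in.

```bash
python3 -c "
from plant import close_job
print(close_job())"
```

```text
the job is handed in; nothing more can be done
None
```

The straightedge lies flush against the fence and released, the selector is clicked into the long-mark position, and the job is handed in at about 20 s with the dial and coils left alone; the hand-in returned no verdict.

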